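# Line up the stock bottles by height on the rail

## Robot

A 7-joint arm with a two-finger parallel gripper is mounted at the origin on a cart in front of the work surface, level with it; the furniture and walls round the work are solid. World frame = base frame: x ahead of the robot, y to its left, z up, the work surface at z = 0. Lengths are in m, angles in degrees, forces in N, time in s.
With the tool pointing down it reaches from about 0.425 to 0.95 m from the base axis. Payload 16.7 kg.
Tool frame: the origin (TCP) lies midway between the tips of the shut fingers; the grasp point (between the pads) lies 19 mm behind it (tcp_to_grasp is the distance from the TCP to the grasp point, in m); z points along the fingers, y is the line along which they close (so a half turn about z gives the same grasp; the last joint's range is limited). The gripper opens to 94 mm and grips with 3 to 60 N. Pads are 16 mm wide; open, the fingers measure 119 mm over their backs; the gripper's body (75 mm by 177 mm) begins 78 mm behind the grasp point.
Start: joints at [-80.128, 24.414, 4.234, 92.017, -1.954, 63.644, -3.845], TCP at [0.213, 0.64, 0.205] pointing down, gripper open.
Joint ranges: [-163.25, 163.25], [-28.42, 122.38], [-70.27, 78.77], [12.13, 141.07], [-58.53, 238.53], [9.26, 117.41], [-156.51, 156.51]. Speed limits (degrees/s): [108.29, 108.29, 136.94, 136.94, 172.46, 172.46, 172.46].

## Interface

Orientations are given as [roll, pitch, yaw] about the fixed x, y, z axes, in that order (R = Rz(yaw) Ry(pitch) Rx(roll)).
In Python, from workcell import state, snapshot, get_calibration, job_done, tcp_to_grasp gives the robot as it stands.
- The arm moves only by the tool play_rows, never from a script. Its argument "motion" is a list of rows, each a list of 5 numbers: the opening, from -1 (shut) to 1 (fully open), then the shift along the tool's x, y, z in cm, then the turn about the tool's z in rad. A call has 1 to 12 rows; each row shifts and turns the commanded pose from where the row before left it, along the tool's axes as they then stand; what a row does not reach is not made up. A row lasts 1/8 s, in which the tool goes at most 62.5 mm and 10.7 degrees, less where a joint would pass 70% of its speed; a pose out of reach is approached as far as the arm can. A call is refused whole if a number of a shift passes 6.25 or a number of a turn 0.188, either way. A call with a gripper value outside its range is refused whole. The fingers move at their own pace and stop on an object; "force" is the grip in N (left out, the last holds). Time passes only in rows, so rows that do not move let the fingers close. It gives the time, the measured TCP pose, the force, the opening and the grip force at its end, in the units of the state.
- state(): the state, without advancing time (a new reading comes with each control period).
- snapshot(name): name is "scene" or "top" or "wrist"; returns (picture, depth): 420x560x3 uint8, blue, green, red; 420x560 float32, m along the optical axis (not along the pixel's ray), 0 where there is no reading.
- get_calibration(name): a dict with "intrinsics" (3x3 intrinsics, pixels), "D" ([k1, k2, p1, p2, k3] as OpenCV has them; the pictures are not rectified), "rvec" (rotation vector, rad) and "tvec" (3), from world to camera coordinates, as OpenCV has them. Camera axes: x right, y down, z forward; pixel columns grow to the right and rows downward; lengths in m; the calibration is good to about 2 mm. A picture is of the moment at which its call begins: read the wrist's pose just before it. get_calibration takes no time and is no camera call; for the wrist camera it gives the pose at the moment of the call.
- job_done(): hands the job in; it is judged then, once.
The state is a dict: "clock": time; "joints": joint angles; "joint_vel": joint speeds; "effort": joint torques, N m; "tcp_pos": TCP position; "orientation": TCP orientation; "ft_force": force on the tool from outside, world axes, zero at the start; "wrist_torque": the same for the moment, N m; "opening": finger opening in m; "grasp_force": force on a finger pad.
Only numpy, scipy, OpenCV 4.12 (cv2) and the standard library are available. Lean on these libraries where they do the work, as an engineer would, in place of code of your own. Each camera call takes 0.05 s, during which the arm holds its last target. There are 200 camera calls.

## Task

Line up the three black-capped bottles and the small red-capped bottle by height on the rail, one standing upright and centred on each black seat: the shortest at the end with the green stop, then ever taller towards the white stop. Do not tip any bottle over, and leave the conical flask standing where it is.

Things in the scene. Friction and masses are not known exactly. Their poses are not given: they have to be found in the camera images.
- red_cap_bottle: Small clear glass bottle with yellow contents and a red screw cap; 109 mm high, body 56 mm across, standing upright, loose, about 0.2 kg. The cap is round, 42 mm across, and takes up the top 19 mm. Origin: centre of its underside; z is its axis, up; its yaw means nothing.
- black_cap_small: White plastic bottle, black round screw cap, the smallest of three alike; 125 mm high, body 58 mm across, upright, loose, 0.2 kg. Cap: the top 13 mm are 40 mm across, then a collar 48 mm across down to 25 mm below the top (lower, the bottle's shoulder widens). Origin: centre of its underside; z: its axis, up; its yaw means nothing.
- black_cap_medium: White plastic bottle, black round screw cap, the middle-sized of three alike; 143 mm high, body 66 mm across, upright, loose, 0.3 kg. Cap: the top 13 mm are 46 mm across, then a collar 54 mm across down to 25 mm below the top (lower, the bottle's shoulder widens). Origin: centre of its underside; z: its axis, up; its yaw means nothing.
- black_cap_large: White plastic bottle, black round screw cap, the largest of three alike; 167 mm high, body 69 mm across, upright, loose, 0.35 kg. Cap: the top 13 mm are 50 mm across, then a collar 58 mm across down to 25 mm below the top (lower, the bottle's shoulder widens). Origin: centre of its underside; z: its axis, up; its yaw means nothing.
- seat_1: Black rubber disc with a thin yellow ring, 82 mm across, one of four in a row, 105 mm apart, on a fixed aluminium plate (100 x 500 x 6 mm, long side across the robot's front, turned up to 0.12 rad). Top 8 mm above the worktop; origin: centre of its underside, 6 mm above the worktop; y runs along the row to the left. seat_1 is the leftmost as the robot sees it (+y end).
- seat_2: Black rubber disc with a thin yellow ring, 82 mm across, one of four in a row, 105 mm apart, on a fixed aluminium plate (100 x 500 x 6 mm, long side across the robot's front, turned up to 0.12 rad). Top 8 mm above the worktop; origin: centre of its underside, 6 mm above the worktop; y runs along the row to the left. seat_2 is the second from the left.
- seat_3: Black rubber disc with a thin yellow ring, 82 mm across, one of four in a row, 105 mm apart, on a fixed aluminium plate (100 x 500 x 6 mm, long side across the robot's front, turned up to 0.12 rad). Top 8 mm above the worktop; origin: centre of its underside, 6 mm above the worktop; y runs along the row to the left. seat_3 is the third from the left.
- seat_4: Black rubber disc with a thin yellow ring, 82 mm across, one of four in a row, 105 mm apart, on a fixed aluminium plate (100 x 500 x 6 mm, long side across the robot's front, turned up to 0.12 rad). Top 8 mm above the worktop; origin: centre of its underside, 6 mm above the worktop; y runs along the row to the left. seat_4 is the rightmost (-y end).
- stop_green: Green end stop of the rail, a bar 84 x 18 mm and 22 mm high, fixed across one end of the rail, its centre 68.5 mm beyond the centre of the outermost seat there; it can be at the left or the right end, and a like white stop is at the other. Origin: centre of its underside.
- flask: Conical glass flask with a little pink contents, open at the top, 68 mm across and 113 mm high, standing loose among the bottles. To be left where it is. Origin: centre of its underside. (Tall surroundings: an oven on the right, beyond y = -0.30 m, its front about 0.45 m ahead with a door handle standing out from it; a bench lamp and bottles at the back, beyond x = 0.75 m.)

How it is judged:
By the outcome, as a careful person would: the job done as asked, in the order asked, and still so for the second after the job is handed in, with the robot touching nothing.
It also fails if it takes over 120 s, if anything falls off the work surface, if the arm or the gripper's body presses on something with over 40 N, if the wrist force passes 120 N, or if a joint passes its speed limit or range.

## Working session

There is one attempt and no reset: what is moved stays moved. The work goes in short steps, Python scripts to look and compute and a tool call to move; the robot and the scene stay as the last step left them, time stands still between calls to the robot, and variables do not carry over. Pictures are saved under pics/ and viewed, at most 14 in all, crops included, and the job is handed in when it is done.

Besides the shell and the picture viewer there is one more tool, called after "Request:" as name(argument=value, ...), one argument or row to a line, values as JSON. play_rows: Moves the arm, as the interface text tells. Its arguments: {"type":"object","properties":{"motion":{"type":"array"},"force":{"type":"number"}},"required":["motion"]}

```bash
mkdir -p pics
python3 - <<'E'
import cv2
from workcell import *
for n in("top","scene"):
    p,d=snapshot(n); cv2.imwrite(f"pics/{n}0.png",p); import numpy as np; np.save(f"{n}0.npy",d)
    c=get_calibration(n); print(n,c)
s=state();print(s['tcp_pos'],s['orientation'],s['opening'],tcp_to_grasp)
E
```

```text
top {'intrinsics': array([[468.13017919,   0.        , 277.04565726],
       [  0.        , 468.13017919, 210.23454812],
       [  0.        ,   0.        ,   1.        ]]), 'D': array([-0.0353598,  0.       ,  0.       ,  0.       ,  0.       ]), 'rvec': array([ 2.18465669, -2.20497677,  0.05892778]), 'tvec': array([0.08576635, 0.54791411, 1.05771964])}
scene {'intrinsics': array([[466.67363308,   0.        , 284.58988512],
       [  0.        , 466.67363308, 205.71730109],
       [  0.        ,   0.        ,   1.        ]]), 'D': array([-0.04943613,  0.        ,  0.        ,  0.        ,  0.        ]), 'rvec': array([ 1.05158665, -2.48235359,  0.97876173]), 'tvec': array([0.47143044, 0.29198847, 0.67691524])}
[0.2134135  0.63996486 0.20487613] [-1.79935756e+02  5.83305182e-03  1.61560224e+02] 0.09378789793295912 0.0188
```

View pics/top0.png

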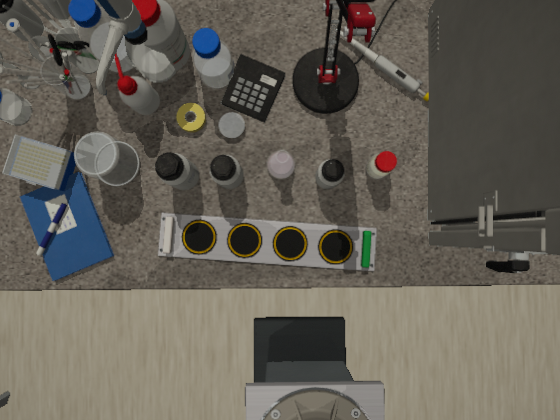

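View pics/scene0.png

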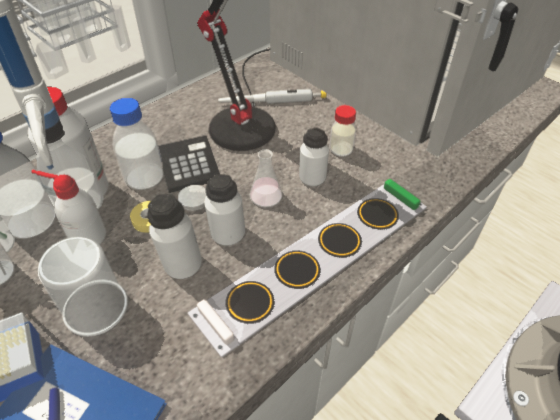

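The scene camera shows the white stop at left and the green one at right. So red goes on seat 4, then small, medium and large on seats 3, 2 and 1. In the top view the caps are at about (170,166), (223,168), (332,170) and red (385,161), the flask is at (281,165), and the seats are at (199,237), (245,240), (291,244) and (336,247).

```bash
cat > h.py <<'E'
import cv2, numpy as np
from workcell import *
def ray(cal,px,z):
    "pixel -> world point on plane z"
    R=cv2.Rodrigues(np.array(cal["rvec"],float))[0]; t=np.array(cal["tvec"],float).ravel()
    u=cv2.undistortPoints(np.array([[px]],float),cal["intrinsics"],cal["D"]).ravel()
    d=R.T@np.array([u[0],u[1],1]); c=-R.T@t
    return c+d*(z-c[2])/d[2]
def world(cal,depth):
    "whole depth picture -> world points"
    R=cv2.Rodrigues(np.array(cal["rvec"],float))[0]; t=np.array(cal["tvec"],float).ravel()
    h,w=depth.shape; g=np.stack(np.meshgrid(np.arange(w),np.arange(h)),-1).reshape(-1,1,2).astype(float)
    u=cv2.undistortPoints(g,cal["intrinsics"],cal["D"]).reshape(h,w,2)
    P=np.dstack([u*depth[...,None],depth])
    return (P-t)@R
def capc(cal,pic,depth,near,z,r=16,red=False,dz=.006):
    "centre of the cap top: pixels of the depth picture within dz of z, near a pixel"
    W=world(cal,depth); m=np.zeros(depth.shape,np.uint8); cv2.circle(m,tuple(near),r,255,-1)
    m&=((abs(W[...,2]-z)<dz)&(depth>0)).astype(np.uint8)*255
    cs=cv2.findContours(m,cv2.RETR_EXTERNAL,cv2.CHAIN_APPROX_NONE)[0]
    if not cs: return None
    c,rad=cv2.minEnclosingCircle(max(cs,key=cv2.contourArea))
    return c,rad,ray(cal,c,z)
E
python3 - <<'E'
from h import *
cal=get_calibration("top"); p=cv2.imread("pics/top0.png"); d=np.load("top0.npy"); W=world(cal,d)
for n,px,z in(("L",(170,166),.167),("M",(223,168),.143),("S",(332,170),.125),("R",(385,161),.109)):
    zz=W[px[1]-12:px[1]+13,px[0]-12:px[0]+13,2]
    print(n,np.percentile(zz,90).round(3),capc(cal,p,d,px,z))
hsv=cv2.cvtColor(p,cv2.COLOR_BGR2HSV)
y=cv2.inRange(hsv,(18,120,90),(35,255,255)); y[:205]=0;y[275:]=0
S=[]
for x in(199,245,291,336):
    m=y.copy(); m[:,:x-23]=0; m[:,x+23:]=0
    c,r=cv2.minEnclosingCircle(cv2.findNonZero(m)); w=ray(cal,c,.008); S.append(w); print("seat",c,r,w.round(4))
S=np.array(S); v=(S[0]-S[3]); print(np.linalg.norm(np.diff(S,axis=0),axis=1),np.degrees(np.arctan2(-v[0],v[1])))
print("flask",ray(cal,(281,162),.113))
E
```

```text
L 0.166 ((166.5399932861328, 164.5399932861328), 12.047635078430176, array([0.63316213, 0.2986619 , 0.167     ]))
M 0.143 ((222.1875, 166.5), 10.8241548538208, array([0.6316717, 0.1911848, 0.143    ]))
S 0.124 ((333.14337158203125, 169.60488891601562), 8.867918968200684, array([ 0.62577659, -0.03584828,  0.125     ]))
R 0.109 ((385.7176513671875, 161.05882263183594), 10.486542701721191, array([ 0.64521656, -0.1489492 ,  0.109     ]))
seat (198.60714721679688, 236.5) 16.420162200927734 [0.4902 0.2616 0.008 ]
seat (244.16024780273438, 239.8831329345703) 16.458168029785156 [0.4815 0.1569 0.008 ]
seat (289.7799987792969, 243.0760040283203) 16.530498504638672 [0.4732 0.0521 0.008 ]
seat (335.0, 246.375) 16.40560531616211 [ 0.4647 -0.0517  0.008 ]
[0.10513947 0.10504688 0.10414769] -4.658612605453269
flask [0.64442648 0.07156793 0.113     ]
```

Request:
play_rows(
  motion=[
    [1,0,0,-5,0],
    [1,0,0,-5,0],
    [1,0,0,-5,0],
    [1,0,0,0,0],
  ],
)

```text
clock: 0.6
tcp_pos: [0.214, 0.6415, 0.3595]
orientation: [179.7, -0.0, 161.5]
ft_force: [1.3, 0.0, -0.2]
opening: 0.094
grasp_force: 0.0
```

Request:
play_rows(
  motion=[
    [1,0,0,0,0.156],
    [1,0,0,0,0.156],
    [1,0,0,0,0.156],
    [1,0,0,0,0.156],
    [1,0,0,0,0.156],
    [1,0,0,0,0.156],
    [1,0,0,0,0.156],
    [1,0,0,0,0.156],
    [1,0,0,0,0],
  ],
)

```text
clock: 1.72
tcp_pos: [0.2133, 0.64, 0.3544]
orientation: [-180.0, 0.1, 90.1]
ft_force: [0.1, 0.1, -0.2]
opening: 0.0943
grasp_force: 0.0
```

```bash
python3 -c "
from workcell import *
s=state();print(s['joints'],s['tcp_pos'],s['orientation'],s['clock'])"
```

```text
[-89.24855274  19.94906201  16.9528362   81.29467343  -5.7836672
  79.70064085 -72.11004072] [0.21328206 0.64004582 0.3543559 ] [-1.79992427e+02  9.15942874e-02  9.01029504e+01] 1.725
```

Request:
play_rows(
  motion=[
    [1,-3.8,4.2,0,0],
    [1,-3.8,4.2,0,0],
    [1,-3.8,4.2,0,0],
    [1,-3.8,4.2,0,0],
    [1,-3.8,4.2,0,0],
    [1,-3.8,4.2,0,0],
    [1,-3.8,4.2,0,0],
    [1,-3.8,4.2,0,0],
    [1,-3.8,4.2,0,0],
    [1,0,4.2,0,0],
    [1,0,0,0,0],
  ],
)

```text
clock: 3.1
tcp_pos: [0.6358, 0.2972, 0.3536]
orientation: [-179.9, 0.1, 90.1]
ft_force: [-0.7, 0.3, 0.4]
opening: 0.094
grasp_force: 0.0
```

Run:
```python
from h import *
s=state();print(s['joints'].round(1),s['tcp_pos'],s['orientation'],s['clock'])
cal=get_calibration("wrist")
p,d=snapshot("wrist"); cv2.imwrite("pics/w1.png",p)
W=world(cal,d)
# target pixels of known points
for n,w in(("L",(.633,.2987,.167)),("M",(.6317,.1912,.143))):
    px=cv2.projectPoints(np.array([w]),cal["rvec"],cal["tvec"],cal["intrinsics"],cal["D"])[0].ravel().astype(int)
    print(n,px,capc(cal,p,d,tuple(map(int,px)),w[2],60))
```

```text
[-50.2  24.2  29.7  77.9 -11.8  81.  -20.8] [0.63576119 0.29717622 0.35361622] [-1.79939245e+02  1.28225030e-01  9.01320923e+01] 3.1
L [283 185] ((286.4821472167969, 182.0522918701172), 21.66234588623047, array([0.63588324, 0.30259396, 0.167     ]))
M [282 264] ((285.9859313964844, 261.0321350097656), 17.464391708374023, array([0.63549343, 0.1963769 , 0.143     ]))
```

View pics/w1.png

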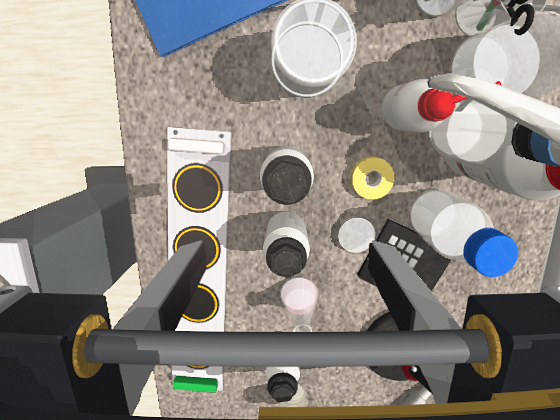

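The wrist view shows the large cap at (287,180), medium at (286,258) and the seats at left. I'll check how the wrist camera and the top camera differ on the seats.

```bash
cat >> h.py <<'E'
SEAT=np.array([[.4902,.2616],[.4815,.1569],[.4732,.0521],[.4647,-.0517]])
def ring(cal,p,w):
    "centre of the seat ring near world point w (mean of contour-ellipse)"
    px=cv2.projectPoints(np.array([[w[0],w[1],.008]]),cal["rvec"],cal["tvec"],cal["intrinsics"],cal["D"])[0].ravel()
    e=cv2.projectPoints(np.array([[w[0]+.05,w[1],.008]]),cal["rvec"],cal["tvec"],cal["intrinsics"],cal["D"])[0].ravel()
    y=cv2.inRange(cv2.cvtColor(p,cv2.COLOR_BGR2HSV),(15,110,80),(38,255,255))
    m=np.zeros_like(y); cv2.circle(m,tuple(map(int,px)),int(np.hypot(*(e-px))),255,-1)
    pts=cv2.findNonZero(y&m)
    return None if pts is None or len(pts)<20 else (px.round(),len(pts),ray(cal,cv2.fitEllipse(cv2.convexHull(pts))[0],.008))
E
python3 - <<'E'
from h import *
cal=get_calibration("wrist"); p=cv2.imread("pics/w1.png")
for s in SEAT[:2]: print(s,ring(cal,p,s))
cal=get_calibration("top"); p=cv2.imread("pics/top0.png")
for s in SEAT: print(s,ring(cal,p,s))
E
```

```text
[0.4902 0.2616] (array([197., 188.]), 356, array([0.4907451 , 0.26267362, 0.008     ]))
[0.4815 0.1569] (array([196., 249.]), 235, array([0.48258962, 0.1580664 , 0.008     ]))
[0.4902 0.2616] (array([199., 237.]), 202, array([0.489724  , 0.26146125, 0.008     ]))
[0.4815 0.1569] (array([244., 240.]), 215, array([0.48165458, 0.15686381, 0.008     ]))
[0.4732 0.0521] (array([290., 243.]), 219, array([0.47340161, 0.0521758 , 0.008     ]))
[ 0.4647 -0.0517] (array([335., 246.]), 169, array([ 0.46453167, -0.05150572,  0.008     ]))
```

Request:
play_rows(
  motion=[
    [1,0.4,0,4,0],
    [1,0,0,4,0],
    [1,0,0,4,0],
    [1,0,0,0.8,0],
    [1,0,0,0,0],
  ],
)

```text
clock: 3.78
tcp_pos: [0.6336, 0.3032, 0.2283]
orientation: [180.0, -0.0, 90.1]
ft_force: [-0.1, -0.9, 1.5]
opening: 0.0938
grasp_force: 0.0
```

```bash
cat >> h.py <<'E'
def look(w,name,r=45):
    "wrist look at a cap top w=(x,y,z); prints the centre by depth and by rim of the mask"
    s=state();cal=get_calibration("wrist"); p,d=snapshot("wrist"); cv2.imwrite(f"pics/{name}.png",p)
    px=cv2.projectPoints(np.array([w],float),cal["rvec"],cal["tvec"],cal["intrinsics"],cal["D"])[0].ravel().astype(int)
    print("tcp",s['tcp_pos'].round(4),s['orientation'].round(1),"joints",s['joints'].round(0),px,capc(cal,p,d,tuple(map(int,px)),w[2],r))
    W=world(cal,d); m=(abs(W[...,:2]-w[:2]).max(-1)<.03)&(abs(W[...,2]-w[2])<.004)&(d>0)
    if m.any():
        P=W[m].astype(np.float32); print("cloud",len(P),cv2.minEnclosingCircle(P[:,None,:2].copy()),P.mean(0).round(4))
E
python3 - <<'E'
from h import *
look((.635,.301,.167),"w2",80)
E
```

```text
tcp [0.6336 0.3032 0.2283] [180.   -0.   90.1] joints [-50.  28.  28.  88. -14.  68. -19.] [287 224] ((289.0, 221.0), 31.780595779418945, array([0.63581819, 0.30388185, 0.167     ]))
cloud 2467 ((0.6358545422554016, 0.3015259802341461), 0.024002831429243088) [0.6358 0.3016 0.1655]
```

View pics/w2.png

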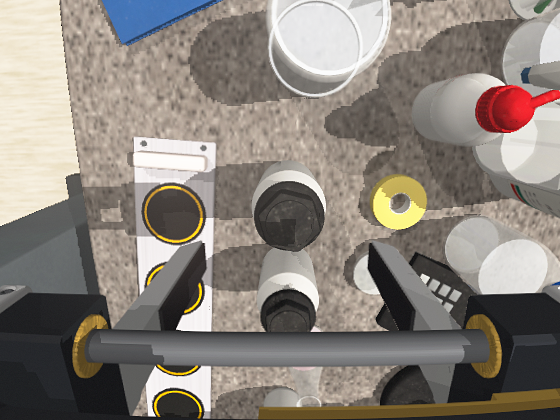

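Cap L is at about (0.6357, 0.302), inside the grasp. Descending to the collar and closing.

Request:
play_rows(
  motion=[
    [1,0,0.2,3,0],
    [1,0,0,3,0],
    [1,0,0,2.6,0],
    [1,0,0,0,0],
    [-1,0,0,0,0],
    [-1,0,0,0,0],
    [-1,0,0,0,0],
    [-1,0,0,0,0],
    [-1,0,0,0,0],
    [-1,0,0,0,0],
  ],
  force=30,
)

```text
clock: 5.08
tcp_pos: [0.636, 0.3028, 0.1418]
orientation: [180.0, -0.0, 90.1]
ft_force: [-1.9, -0.1, 6.5]
opening: 0.057
grasp_force: 30.0
```

Request:
play_rows(
  motion=[
    [-1,0,0,-1,0],
    [-1,0,0,-2,0],
    [-1,0,0,-2,0],
    [-1,-0.8,-2.9,0,0],
    [-1,-0.8,-2.9,0,0],
    [-1,-0.8,-2.9,0,0],
    [-1,-0.8,-2.9,0,0],
    [-1,-0.8,-2.9,0,0],
    [-1,0,0,0,0],
    [-1,0,0,0,0],
  ],
)

```text
clock: 6.32
tcp_pos: [0.4916, 0.263, 0.1926]
orientation: [179.9, -0.1, 90.1]
ft_force: [0.0, 0.3, -3.4]
opening: 0.057
grasp_force: 30.0
```

Run:
```python
from h import *
look((.4904,.262,.217),"w3",80)
for n in("scene",): cv2.imwrite("pics/s1.png",snapshot(n)[0])
```

```text
tcp [0.4916 0.263  0.1926] [ 1.799e+02 -1.000e-01  9.010e+01] joints [-59.  15.  29. 109.  -9.  57. -26.] [283 275] ((286.5, 271.5), 46.6959228515625, array([0.49192977, 0.26417657, 0.217     ]))
cloud 5507 ((0.49032503366470337, 0.26757654547691345), 0.030287625268101692) [0.4913 0.2632 0.2162]
```

View pics/s1.png

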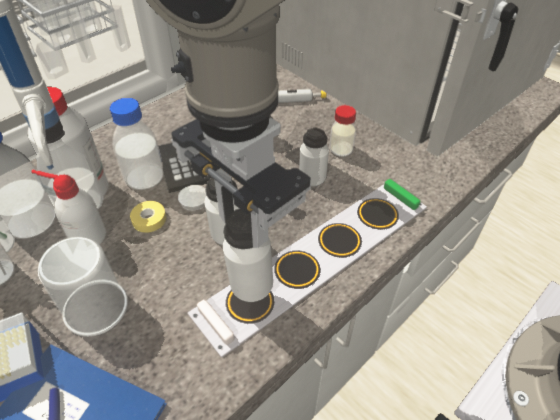

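The large bottle hangs upright over seat 1 at (249,300), its cap within 1–2 mm of the target. Lowering.

Request:
play_rows(
  motion=[
    [-1,-0.1,-0.1,1.5,0],
    [-1,0,0,1.5,0],
    [-1,0,0,0.8,0],
    [-1,0,0,0.3,0],
    [-1,0,0,0,0],
    [-1,0,0,0.1,0],
    [-1,0,0,0,0],
  ],
)

```text
clock: 7.3
tcp_pos: [0.4901, 0.2619, 0.1499]
orientation: [180.0, -0.0, 90.1]
ft_force: [-0.9, 0.5, 1.1]
opening: 0.0571
grasp_force: 30.0
```

Request:
play_rows(
  motion=[
    [0,0,0,0,0],
    [1,0,0,0,0],
    [1,0,0,0,0],
    [1,0,0,-2,0],
    [1,0,0,-4,0],
    [1,0,0,-4,0],
    [1,-1.7,3.6,0,0],
    [1,-1.7,3.6,0,0],
    [1,-1.7,3.6,0,0],
    [1,-1.6,3.7,0,0],
    [1,0,0,3,0],
    [1,0,0,0,0],
  ],
)

```text
clock: 8.8
tcp_pos: [0.6339, 0.1941, 0.2174]
orientation: [-179.8, 0.1, 90.0]
ft_force: [-0.1, 0.5, -0.2]
opening: 0.0939
grasp_force: 0.0
```

Run:
```python
from h import *
look((.4904,.262,.175),"w4b",80)
look((.635,.196,.143),"w4",80)
```

```text
tcp [0.6339 0.1941 0.2174] [-1.798e+02  1.000e-01  9.000e+01] joints [-45.  25.  31.  94. -14.  65. -10.] [ 72 133] ((77.5, 134.5), 37.047367095947266, array([0.49411856, 0.26104591, 0.175     ]))
cloud 3097 ((0.4907715320587158, 0.26032912731170654), 0.024463143199682236) [0.4918 0.26   0.1735]
tcp [0.6343 0.1946 0.219 ] [-1.799e+02  1.000e-01  9.010e+01] joints [-45.  25.  31.  94. -14.  65. -10.] [287 214] ((287.51702880859375, 214.45863342285156), 27.577301025390625, array([0.6353369 , 0.19602272, 0.143     ]))
cloud 1996 ((0.6351635456085205, 0.193807452917099), 0.02224378101527691) [0.6353 0.1946 0.142 ]
```

View pics/w4.png

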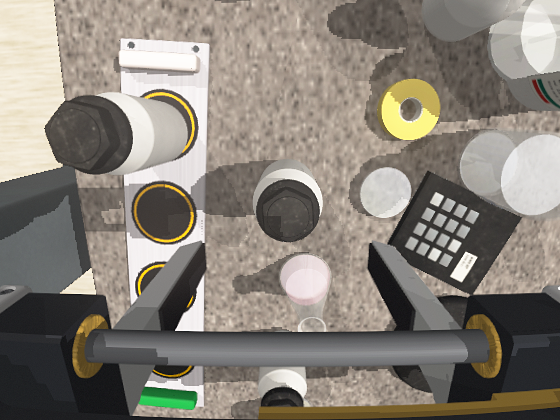

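L stands on seat 1 (cap at (0.491, 0.2605)). Cap M is at (0.6353, 0.195), picture position (288,208).

Request:
play_rows(
  motion=[
    [1,0.05,0.1,4,0],
    [1,0,0,4,0],
    [1,0,0,2.1,0],
    [1,0,0,0,0],
    [-1,0,0,0,0],
    [-1,0,0,0,0],
    [-1,0,0,0,0],
    [-1,0,0,0,0],
    [-1,0,0,0,0],
    [-1,0,0,0,0],
  ],
  force=30,
)

```text
clock: 10.15
tcp_pos: [0.6359, 0.1954, 0.1187]
orientation: [180.0, -0.0, 90.1]
ft_force: [-1.7, 0.4, 3.5]
opening: 0.0531
grasp_force: 30.0
```

Request:
play_rows(
  motion=[
    [-1,0,0,-1,0],
    [-1,0,0,-2,0],
    [-1,0,0,-2,0],
    [-1,-0.7,-3,0,0],
    [-1,-0.7,-3,0,0],
    [-1,-0.7,-3,0,0],
    [-1,-0.8,-3.1,0,0],
    [-1,-0.8,-3.2,0,0],
    [-1,0,0,0,0],
    [-1,0,0,0,0],
  ],
)

```text
clock: 11.4
tcp_pos: [0.4838, 0.1585, 0.1696]
orientation: [179.9, -0.1, 90.1]
ft_force: [0.1, 0.4, -3.0]
opening: 0.0531
grasp_force: 30.0
```

Run:
```python
from h import *
look((.482,.1575,.193),"w5",80)
```

```text
tcp [0.4838 0.1585 0.1696] [ 1.799e+02 -1.000e-01  9.010e+01] joints [-54.  12.  32. 117.  -8.  53. -17.] [282 274] ((286.30517578125, 270.3387756347656), 42.95974349975586, array([0.48398366, 0.15981344, 0.193     ]))
cloud 4982 ((0.48168832063674927, 0.15887071192264557), 0.031039956957101822) [0.4837 0.1594 0.193 ]
```

Request:
play_rows(
  motion=[
    [-1,-0.15,-0.15,1.5,0],
    [-1,0,0,1.5,0],
    [-1,0,0,0.8,0],
    [-1,0,0,0.3,0],
    [-1,0,0,0,0],
    [-1,0,0,0.1,0],
    [-1,0,0,0,0],
  ],
)

```text
clock: 12.32
tcp_pos: [0.4817, 0.1567, 0.1267]
orientation: [180.0, -0.0, 90.1]
ft_force: [-0.2, -0.8, -2.5]
opening: 0.053
grasp_force: 30.0
```

Request:
play_rows(
  motion=[
    [0,0,0,0,0],
    [1,0,0,0,0],
    [1,0,0,0,0],
    [1,0,0,-2,0],
    [1,0,0,-4,0],
    [1,0,0,-4,0],
    [1,-4,3,0,0],
    [1,-4,3,0,0],
    [1,-4,3,0,0],
    [1,-4,3,0,0],
    [1,-3,2.7,2,0],
    [1,0,0,0,0],
  ],
)

```text
clock: 13.82
tcp_pos: [0.6289, -0.0363, 0.2049]
orientation: [-179.9, 0.1, 89.8]
ft_force: [-0.2, 0.3, -0.5]
opening: 0.0943
grasp_force: 0.0
```

Run:
```python
from h import *
look((.482,.1575,.151),"w6b",60)
look((.629,-.033,.125),"w6",80)
```

```text
tcp [ 0.6289 -0.0363  0.2049] [-1.799e+02  1.000e-01  8.980e+01] joints [-31.  24.  38. 100. -16.  62.  12.] [ 56 -63] None
tcp [ 0.6286 -0.0347  0.2056] [-1.799e+02  1.000e-01  8.990e+01] joints [-31.  24.  38. 100. -16.  62.  12.] [286 212] ((287.5, 214.0), 23.83809471130371, array([ 0.62954373, -0.03427903,  0.125     ]))
cloud 1468 ((0.629820704460144, -0.03626105934381485), 0.019234010949730873) [ 0.6297 -0.0353  0.1241]
```

View pics/w6.png

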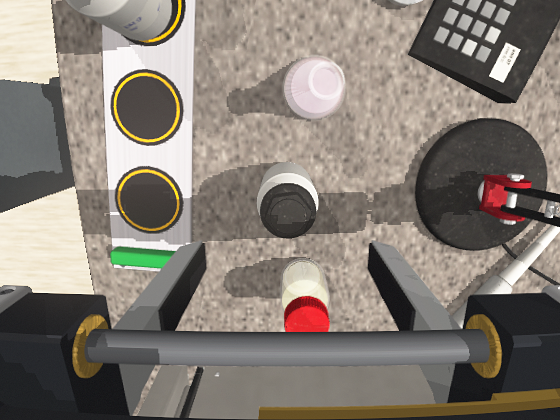

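Cap S is at (0.6297, -0.035), picture position (288,208), with the flask clear at (315,88). I'll grip it and pull it back in x before sliding left.

Request:
play_rows(
  motion=[
    [1,0,0.1,4,0],
    [1,0,0,4,0],
    [1,0,0,2.6,0],
    [1,0,0,0,0],
    [-1,0,0,0,0],
    [-1,0,0,0,0],
    [-1,0,0,0,0],
    [-1,0,0,0,0],
    [-1,0,0,0,0],
    [-1,0,0,0,0],
  ],
  force=30,
)

```text
clock: 15.18
tcp_pos: [0.6297, -0.0333, 0.1006]
orientation: [180.0, -0.0, 90.1]
ft_force: [-0.4, 0.8, 1.8]
opening: 0.0475
grasp_force: 30.0
```

Request:
play_rows(
  motion=[
    [-1,0,0,-1,0],
    [-1,0,0,-2,0],
    [-1,0,0,-2,0],
    [-1,0,-3.5,0,0],
    [-1,0,-3.5,0,0],
    [-1,0,-3.5,0,0],
    [-1,3,-3,0,0],
    [-1,3,-2.2,0,0],
    [-1,2.8,0,0,0],
    [-1,0,0,0,0],
    [-1,0,0,0,0],
  ],
)

```text
clock: 16.55
tcp_pos: [0.4729, 0.0541, 0.1512]
orientation: [180.0, -0.0, 90.0]
ft_force: [-0.1, -0.2, -1.5]
opening: 0.0474
grasp_force: 30.0
```

Run:
```python
from h import *
look((.4733,.0522,.175),"w7",80)
cal=get_calibration("scene");p=snapshot("scene")[0]; cv2.imwrite("pics/s2.png",p)
p=cv2.imread("pics/w6.png")
```

```text
tcp [0.4729 0.0541 0.1512] [180.  -0.  90.] joints [-48.  11.  38. 122.  -9.  50.  -5.] [286 276] ((286.9704284667969, 274.8175964355469), 37.48387908935547, array([0.47349638, 0.05313999, 0.175     ]))
cloud 3842 ((0.4733150899410248, 0.06241127476096153), 0.030034290626645088) [0.4731 0.0537 0.1748]
```

View pics/s2.png

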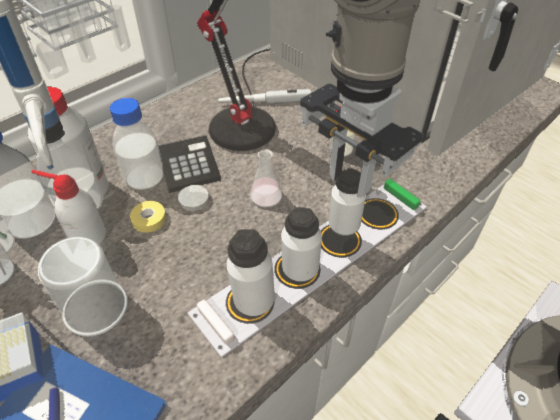

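L and M stand centred on seats 1 and 2 at (249,300) and (298,268). S hangs over seat 3 at (345,235).

Request:
play_rows(
  motion=[
    [-1,-0.1,0,1.5,0],
    [-1,0,0,1.5,0],
    [-1,0,0,0.8,0],
    [-1,0,0,0.3,0],
    [-1,0,0,0,0],
    [-1,0,0,0.1,0],
    [-1,0,0,0,0],
  ],
)

```text
clock: 17.52
tcp_pos: [0.4727, 0.0537, 0.1087]
orientation: [180.0, -0.0, 90.1]
ft_force: [0.0, -0.1, -0.7]
opening: 0.0472
grasp_force: 30.0
```

Request:
play_rows(
  motion=[
    [0,0,0,0,0],
    [1,0,0,0,0],
    [1,0,0,0,0],
    [1,0,0,-2,0],
    [1,0,0,-4,0],
    [1,0,0,-4,0],
    [1,-4,3.5,0,0],
    [1,-4,3.5,0,0],
    [1,-4,3.5,0,0],
    [1,-4,3.5,0,0],
    [1,-4,3.5,2,0],
    [1,0,0,0,0],
  ],
)

```text
clock: 19.02
tcp_pos: [0.6478, -0.15, 0.1862]
orientation: [-179.8, 0.1, 89.8]
ft_force: [-0.2, 0.7, -0.3]
opening: 0.0939
grasp_force: 0.0
```

Run:
```python
from h import *
look((.648,-.147,.109),"w8",80)
cal=get_calibration("wrist");print(ring(cal,cv2.imread("pics/w8.png"),SEAT[3]))
```

```text
tcp [ 0.6478 -0.15    0.1862] [-1.798e+02  1.000e-01  8.980e+01] joints [-22.  30.  42.  96. -21.  63.  26.] [286 211] ((286.4408874511719, 215.00245666503906), 26.90912628173828, array([ 0.6478914 , -0.14953104,  0.109     ]))
cloud 2207 ((0.6479335427284241, -0.15050780773162842), 0.021939799189567566) [ 0.6478 -0.1499  0.1092]
(array([112.,  99.]), 789, array([ 0.46528846, -0.04960603,  0.008     ]))
```

View pics/w8.png

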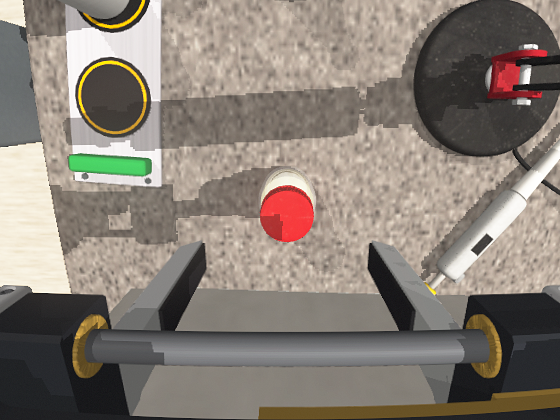

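Red cap is centred under the gripper at (287,213), world (0.648, -0.1497), and seat 4 is at about (0.465, -0.0505).

Request:
play_rows(
  motion=[
    [1,0,0,4,0],
    [1,0,0,3.5,0],
    [1,0,0,2,0],
    [1,0,0,0,0],
    [-1,0,0,0,0],
    [-1,0,0,0,0],
    [-1,0,0,0,0],
    [-1,0,0,0,0],
    [-1,0,0,0,0],
    [-1,0,0,0,0],
  ],
  force=30,
)

```text
clock: 20.32
tcp_pos: [0.6477, -0.1463, 0.0935]
orientation: [-180.0, 0.0, 90.1]
ft_force: [-0.4, -0.3, 1.0]
opening: 0.0407
grasp_force: 30.0
```

Request:
play_rows(
  motion=[
    [-1,0,0,-1,0],
    [-1,0,0,-2,0],
    [-1,0,0,-2,0],
    [-1,1,-3,0,0],
    [-1,1.8,-3,0,0],
    [-1,1.8,-3,0,0],
    [-1,1.8,-3,0,0],
    [-1,1.8,-3,0,0],
    [-1,1.6,-3.2,0,0],
    [-1,0,0,0,0],
    [-1,0,0,0,0],
  ],
)

```text
clock: 21.7
tcp_pos: [0.4666, -0.0484, 0.1445]
orientation: [179.9, -0.1, 90.1]
ft_force: [0.0, 0.1, -2.7]
opening: 0.041
grasp_force: 30.0
```

Run:
```python
from h import *
look((.465,-.0505,.159),"w9",80)
```

```text
tcp [ 0.4666 -0.0484  0.1445] [ 1.799e+02 -1.000e-01  9.010e+01] joints [-43.  12.  46. 123. -11.  49.  10.] [282 268] ((286.5, 252.5), 61.502132415771484, array([ 0.46693572, -0.0409649 ,  0.159     ]))
cloud 4926 ((0.46501624584198, -0.0441846027970314), 0.030408380553126335) [ 0.4667 -0.0506  0.1603]
```

Request:
play_rows(
  motion=[
    [-1,0,-0.15,1.5,0],
    [-1,0,0,1.5,0],
    [-1,0,0,0.8,0],
    [-1,0,0,0.3,0],
    [-1,0,0,0,0],
    [-1,0,0,0.1,0],
    [-1,0,0,0,0],
  ],
)

```text
clock: 22.62
tcp_pos: [0.4643, -0.0483, 0.1017]
orientation: [180.0, -0.0, 90.1]
ft_force: [0.0, 0.6, -1.4]
opening: 0.0404
grasp_force: 30.0
```

Request:
play_rows(
  motion=[
    [0,0,0,0,0],
    [1,0,0,0,0],
    [1,0,0,0,0],
    [1,0,0,-2,0],
    [1,0,0,-4,0],
    [1,0,0,-5,0],
    [1,0,0,-5,0],
    [1,-4,4,0,0],
    [1,-4,4,0,0],
    [1,-4,4,0,0],
    [1,-2,4,0,0],
    [1,0,0,0,0],
  ],
)

```text
clock: 24.12
tcp_pos: [0.6259, -0.1892, 0.26]
orientation: [-179.9, 0.1, 90.1]
ft_force: [-0.2, 0.3, 0.3]
opening: 0.0942
grasp_force: 0.0
```

Run:
```python
from h import *
cal=get_calibration("top");p,d=snapshot("top"); cv2.imwrite("pics/t2.png",p); W=world(cal,d)
cv2.imwrite("pics/s3.png",snapshot("scene")[0])
for s,h in zip(SEAT,(.175,.151,.133,.117)):
    m=(abs(W[...,:2]-s).max(-1)<.035)&(abs(W[...,2]-h)<.005)&(d>0)
    if m.any(): c,r=cv2.minEnclosingCircle(W[m][:,None,:2].astype(np.float32)); print(s,(np.array(c)-s).round(4),r,W[m].mean(0).round(4))
```

```text
[0.4902 0.2616] [-0.0024 -0.0024] 0.024156682193279266 [0.4877 0.2579 0.1726]
[0.4815 0.1569] [-0.0034 -0.0027] 0.021660612896084785 [0.4782 0.1533 0.1492]
[0.4732 0.0521] [-0.0022 -0.0024] 0.018843678757548332 [0.4712 0.0495 0.1312]
[ 0.4647 -0.0517] [-0.0026 -0.0002] 0.021647632122039795 [ 0.462  -0.0526  0.1162]
```

View pics/t2.png

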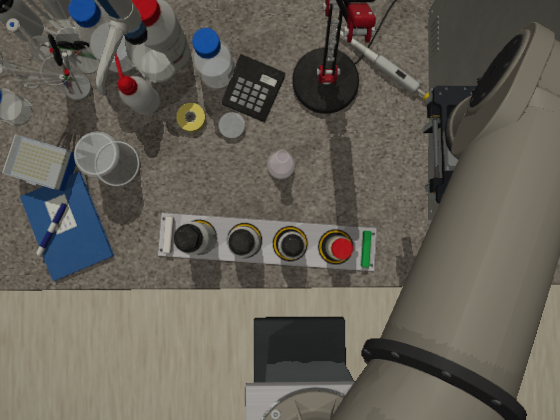

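View pics/s3.png

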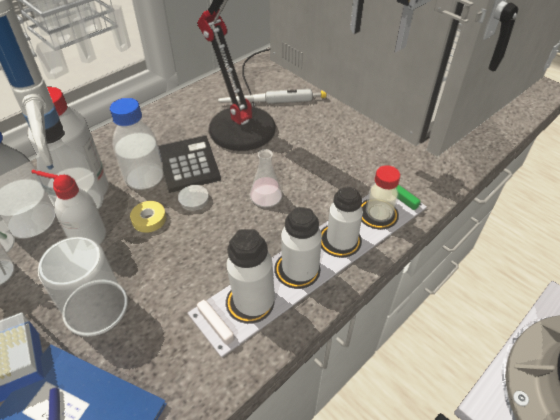

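Both views show the four bottles upright on their seats, in height order from red at the green stop to the large bottle at the white stop. Their offsets match the top camera's known ~3 mm bias at cap height. The flask is still at (281,165) and the arm is clear.

```bash
python3 -c "
from workcell import *
print(job_done())"
```

```text
the job is handed in; nothing more can be done
None
```

The job is handed in: red, small, medium and large stand upright on seats 4 to 1, from the green stop to the white stop, each centred to within about 3 mm, with the flask left in place and about 24 s used.

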